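Set up a filtration: beaker on the stirrer, funnel board out to its line, held

ROBOT

A 6-joint arm with a two-finger parallel gripper is mounted at the origin on a cart in front of the work surface, level with it; the furniture and walls round the work are solid. World frame = base frame: x ahead of the robot, y to its left, z up, the work surface at z = 0. Lengths are in mm, angles in rad, forces in N, time in s.
With the tool pointing down it reaches from about 400 to 825 mm from the base axis. Payload 7 kg.
Tool frame: the origin (TCP) lies between the finger pads; the fingertips stand 22 mm ahead of it and the grasp point (between the pads) lies 3 mm ahead of it; x points along the fingers, z is the direction in which the jaws open and shut, and the axes are right-handed (so a half turn about x gives the same grasp; the last joint's range is limited). The gripper opens to 85 mm and grips with 20 to 120 N. Pads are 22 mm wide; open, the fingers measure 114 mm over their backs; the gripper's body (76 mm by 85 mm) begins 54 mm behind the grasp point. The pads swing forward as they close: fully open they stand 13 mm farther back than shut.
Start: joints at [-0.985, 0.359, 0.012, 0, -1.224, -0.288], TCP at [198.03, -645.275, 253.302] pointing down, gripper open.
Joint ranges: [-3.07, 3.07], [-1.43, 2.12], [-1.02, 1.25], [-3.03, 1.67], [-3.05, -0], [-3.03, 3.03]. Speed limits (rad/s): [2.39, 2.39, 3.01, 3.14, 3.14, 3.14].

INTERFACE

Orientations are given as a rotation vector (axis times angle).
In Python, from station import env, viewer gives the robot as it stands.
- The arm moves only by the shell command python3 -m handwheel 'ROWS' [FORCE]. ROWS is JSON, a list of rows, each a list of 3 entries, a list of its own where there are three numbers: the shift along the tool's x, y, z in mm, then the turn, a rotation vector about the tool's x, y, z in degrees, then the gripper command: -1 is shut, 1 is fully open, values between are in proportion. A call has 1 to 12 rows; each row is the pose to reach, as a shift and turn from the pose measured when the call began, along the tool's axes at that moment; what a row does not reach only later rows make up. A row lasts 1/12 s, in which the tool goes at most 41.7 mm and 7.16 degrees, less where a joint would pass 70% of its speed; a pose out of reach is approached as far as the arm can. A call with a gripper value outside its range is refused whole. The fingers move at their own pace and stop on an object; FORCE is the grip in N (left out, the last holds). Time passes only in rows, so rows that repeat a pose let the fingers close. It gives the time, the measured TCP pose, the force and the opening at its end, in the units of the state.
- env.get_obs(): the state, without advancing time (a new reading comes with each control period).
- viewer.snapshot(name): name is "side" or "top" or "wrist"; returns a dict with "image" (400x640x3 uint8, blue, green, red), "fx", "fy", "cx", "cy" (pixels), "camera_from_world" (4x4, takes a point from world to camera coordinates). Camera axes: x right, y down, z forward; pixel columns grow to the right and rows downward; lengths in mm; the calibration is good to about 2 mm. A picture is of the moment at which its call begins. There is no depth.
- env.sign_off(): hands the job in, once; it reports no verdict.
The state is a dict: "time_s": time; "q": joint angles; "qd": joint speeds; "tau": joint torques, N m; "ee_pos": TCP position; "eef_rot": TCP orientation; "force": force on the tool from outside, world axes, zero at the start; "torque": the same for the moment, N m; "grip_width": opening from 0.0 (shut) to 1.0 (fully open).
Only numpy, scipy, OpenCV 4.12 (cv2) and the standard library are available. Lean on these libraries where they do the work, as an engineer would, in place of code of your own. Each camera call takes 0.05 s, during which the arm holds its last target.

TASK

Stand the small glass beaker upright in the round rubber ring on the stirrer and let go of it. Then take the funnel board by its black knob and slide it outward along the guides of its stand, over the beaker, until the dark line across the board lies at the stand's front edge. More than half of the board's weight then hangs free, so finish still holding the board down level for me to pour; keep it on the stand without lifting or tipping it, and knock nothing over.

Things in the scene. Friction and masses are not known exactly. Their poses are not given: they have to be found in the camera images.
- beaker_mid (a point): Centre (half-way up) of the loose empty glass beaker: 46 mm across the rim, 42 mm at the foot, 58 mm tall, 45 g, z up its axis. It starts upright on the table at the left. Grip it lightly on the outside of the wall from above; a dropper bottle stands about 0.12 m from it, mostly along world y, so close along world x.
- ring_center (a point): Centre of the rubber ring on the flat white stirrer, at the level of the stirrer's top (28 mm above the table): the beaker's foot goes here. The ring's hole is 52 mm wide; it is 4 mm high and 62 mm across outside. Fixed; part of one station with the stand, axes as for deck_edge.
- deck_edge (a point): Middle of the front edge of the stand's deck, at the deck's top (118 mm above the table), on which the board lies. +y points outward, the way the board slides, to ring_center (175 mm out, 90 mm lower). The deck reaches 150 mm back (-y), 106 mm wide; beside the board stand guide strips 12 mm high with 1.5 mm play on each side. Nothing holds the board down. Fixed.
- board_line (a point): Middle of the dark line (4 mm wide) across the loose white funnel board, at the board's underside. 350 x 80 x 10 mm, about 0.45 kg; its +y points outward to the funnel end, 210 mm from the line. It starts flat between the guides, 50 to 85 mm hanging out. Beyond about 150 mm it tips unless its knob end is held (up to 3 N down). Done when this point is at deck_edge along y.
- knob_mid (a point): Grip point of the upright black knob on the board's inner end: a cylinder 24 mm across, 36 mm tall above the board's top. The point is on its axis, 24 mm above the board's top, 34 mm above its underside, 115 mm inward (-y) of board_line. The guide strips rise 2 mm above the board's top. Grip from above at any yaw.
- spout_tip (a point): Lower end of the stem (17 mm across) of the white porcelain funnel fixed in the board: 175 mm outward (+y) of board_line, 22 mm below the board's underside. It passes 10 mm above the rim of a beaker in the ring and is over its middle when the line is at the edge. The funnel is 56 mm across and rises 52 mm above the board.
- board: The funnel board of board_line; origin at the middle of its underside, 35 mm outward of the line, z up when it lies flat.
- beaker: The beaker of beaker_mid; origin at the centre of its underside.
- bottle_dropper: Loose brown dropper bottle with a black cap, a bystander: 37 mm across, 85 mm tall, origin at the centre of its underside. Stands about 0.12 m to the left or right of the beaker.
- vial: Loose glass vial with a blue cap, a bystander: 24 mm across, 51 mm tall, origin at the centre of its underside. Stands on the table on the robot's side of the stand.
There are look-alikes about, which are no part of the job. Leave any blue or turquoise look-alike of the beaker alone.

How it is judged (in metres and radians):
On the way, in this order (a step that is already met when the one before it is completed fails the run):
1. the beaker stands upright in the stirrer's ring, released (horizontal distance between beaker_mid and ring_center below 0.007 m and z of beaker_mid in the frame of ring_center between 0.026 and 0.032 m and angle between beaker_mid's own z axis and vertical below 0.06 rad and contact force between the arm and beaker below 0.05 N), for 0.3 s.
2. the board's line has been slid to the stand's front edge, the board level and held (y of board_line in the frame of deck_edge between -0.005 and 0.005 m and z of board_line in the frame of deck_edge between -0.003 and 0.004 m and angle between board's own z axis and vertical below 0.035 rad and contact force between the fingers and board above 0.5 N), for 0.3 s.
At the end, for the whole second after the job is handed in: Line within 5 mm of the deck's front edge, board on the deck (-3 to +4 mm), level within 2 degrees, at rest and held by the fingers (over 0.5 N); beaker upright on the stirrer within 7 mm of the ring's centre, untouched by robot and board; funnel spout within 13 mm of its axis (all of step 1 and all of step 2 and linear speed of board below 0.02 m/s and horizontal distance between spout_tip and beaker_mid below 0.013 m and contact force between board and beaker below 0.05 N); the arm keeps its last pose, push and grip.
It fails at once if the board is tipped by more than 7 degrees (angle between board's own z axis and vertical above 0.12 rad).
It fails at once if the board is lifted more than 15 mm off the deck or falls off it (z of board_line in the frame of deck_edge above 0.015 m or z of board_line in the frame of deck_edge below -0.015 m).
It fails at once if the beaker is tipped over (angle between beaker's own z axis and vertical above 0.7 rad).
It fails at once if the dropper bottle or the vial is knocked over (angle between any of bottle_dropper, vial's own z axis and vertical above 0.5 rad).
It also fails if it takes over 61 s, if anything falls off the work surface, if the arm or the gripper's body presses on something with over 40 N, if the wrist force passes 120 N, or if a joint passes its speed limit or range.

## Working session

There is one attempt and no reset: what is moved stays moved. The work goes in short steps, Python scripts to look and compute and a shell command to move; the robot and the scene stay as the last step left them, time stands still between calls to the robot, and variables do not carry over. Pictures are saved under pics/ and viewed, and the job is handed in when it is done.

```bash
ls; mkdir -p pics; cat > h.py <<'E'
import numpy as np, cv2, json
from scipy.spatial.transform import Rotation as R
from station import env, viewer
def snap(name,tag):
    s=viewer.snapshot(name); cv2.imwrite(f'pics/{tag}.png',s['image'])
    np.savez(f'pics/{tag}.npz',**{k:np.array(v) for k,v in s.items()}); return s
def load(tag): return np.load(f'pics/{tag}.npz')
def ray(s,u,v):
    T=np.array(s['camera_from_world']); d=np.array([(u-s['cx'])/s['fx'],(v-s['cy'])/s['fy'],1.])
    Rm=T[:3,:3]; return -Rm.T@T[:3,3], Rm.T@d
def atz(s,u,v,z):
    o,d=ray(s,u,v); return o+d*(z-o[2])/d[2]
def proj(s,p):
    T=np.array(s['camera_from_world']); c=T[:3,:3]@np.array(p)+T[:3,3]
    return np.array([s['fx']*c[0]/c[2]+s['cx'],s['fy']*c[1]/c[2]+s['cy']])
def tri(obs):
    A=np.zeros((3,3));b=np.zeros(3)
    for s,u,v in obs:
        o,d=ray(s,u,v);d=d/np.linalg.norm(d);P=np.eye(3)-d[:,None]*d;A+=P;b+=P@o
    x=np.linalg.solve(A,b)
    return x,[float(np.linalg.norm(proj(s,x)-[u,v])) for s,u,v in obs]
def rel(target):  # world point -> shift in tool axes from current TCP
    o=env.get_obs(); return R.from_rotvec(o['eef_rot']).as_matrix().T@(np.array(target)-o['ee_pos'])
E
python3 - <<'E'
from h import *
for n in ['side','top','wrist']: 
    s=snap(n,n+'0'); print(n,s['fx'],np.round(np.linalg.inv(s['camera_from_world'])[:3,3]))
o=env.get_obs(); print(o); print(R.from_rotvec(o['eef_rot']).as_matrix().round(3))
E
```

```text
pics
side 408.74987863819103 [1675.  487.  864.]
top 403.85737128134497 [ 321.   86. 1228.]
wrist 328.88415912468395 [ 117. -670.  373.]
{'time_s': 0.15, 'q': array([-9.84902732e-01,  3.59194280e-01,  1.12997018e-02, -2.65350183e-04,
       -1.22410417e+00, -2.88085847e-01]), 'qd': array([-0.00046526, -0.0013902 ,  0.00222012,  0.00378807,  0.00018904,
       -0.00138513]), 'tau': array([-3.21554853e-04, -5.83875132e+01,  2.93653768e+01,  6.94046348e+00,
       -4.23010075e-03,  1.19874355e-05]), 'ee_pos': array([ 197.94013972, -644.98315558,  252.60834554]), 'eef_rot': array([-1.42397322,  1.05268359,  1.42582486]), 'force': array([ 0.35062466,  0.8689314 , -0.72091025]), 'torque': array([0.02703415, 0.0216795 , 0.04315105]), 'grip_width': 0.9993588293982544}
[[-0.    -0.956 -0.293]
 [ 0.001 -0.293  0.956]
 [-1.     0.     0.001]]
```

View pics/side0.png

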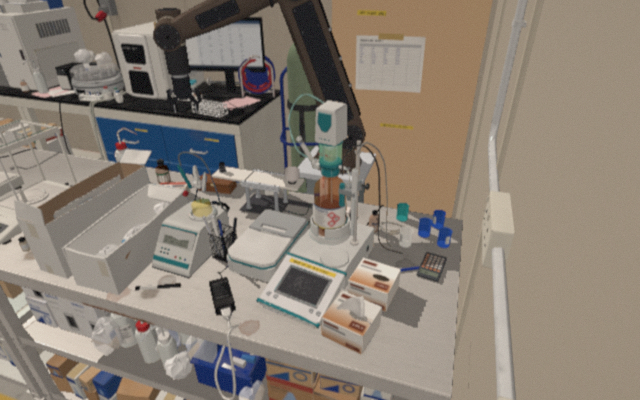

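View pics/top0.png

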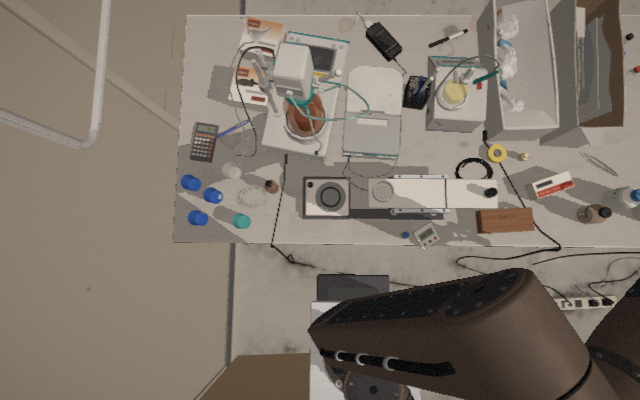

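View pics/wrist0.png

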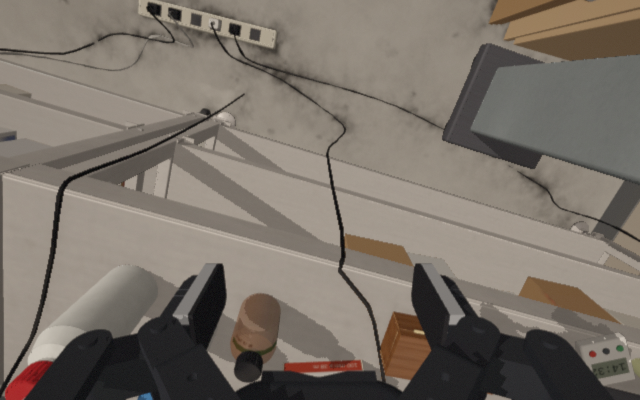

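```bash
python3 - <<'E'
from h import *
im=load('top0')['image']
cv2.imwrite('pics/top_c1.png',cv2.resize(im[140:250,170:300],None,fx=6,fy=5.4,interpolation=cv2.INTER_CUBIC)[:600,:800])
cv2.imwrite('pics/top_c2.png',cv2.resize(im[160:250,295:510],(800,335),interpolation=cv2.INTER_CUBIC))
s=load('side0')['image']
cv2.imwrite('pics/side_c1.png',cv2.resize(s[110:300,240:470],(726,600),interpolation=cv2.INTER_CUBIC))
S=load('side0');T=load('top0')
for u,v in [(232,172),(271,187),(331,197),(252,195),(240,221)]:
  for z in (0,58): print((u,v),z,atz(T,u,v,z).round(), proj(S,atz(T,u,v,z)).round())
E
```

```text
(232, 172) 0 [535. 408.   0.] [406. 244.]
(232, 172) 58 [525. 393.  58.] [404. 228.]
(271, 187) 0 [489. 286.   0.] [374. 230.]
(271, 187) 58 [481. 276.  58.] [373. 215.]
(331, 197) 0 [460. 101.   0.] [327. 217.]
(331, 197) 58 [454. 100.  58.] [327. 203.]
(252, 195) 0 [464. 344.   0.] [391. 229.]
(252, 195) 58 [457. 331.  58.] [389. 214.]
(240, 221) 0 [384. 377.   0.] [404. 219.]
(240, 221) 58 [381. 364.  58.] [402. 205.]
```

View pics/top_c1.png

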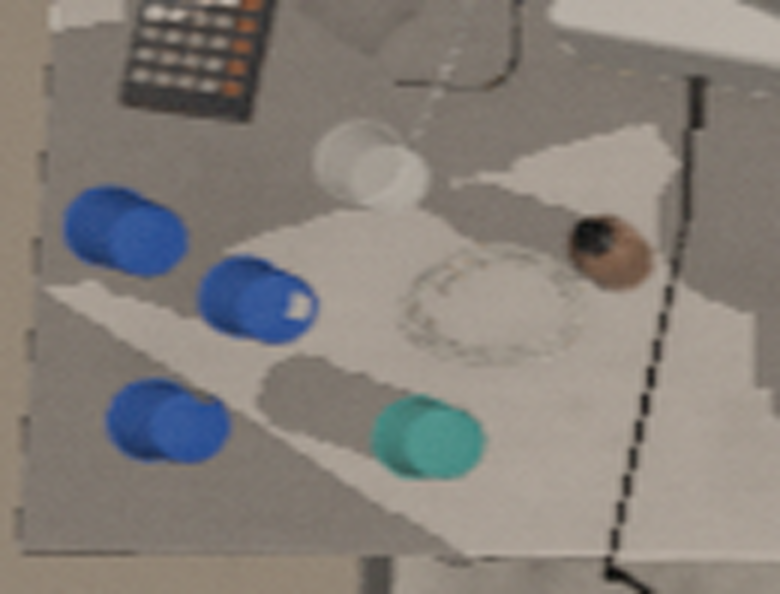

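View pics/top_c2.png

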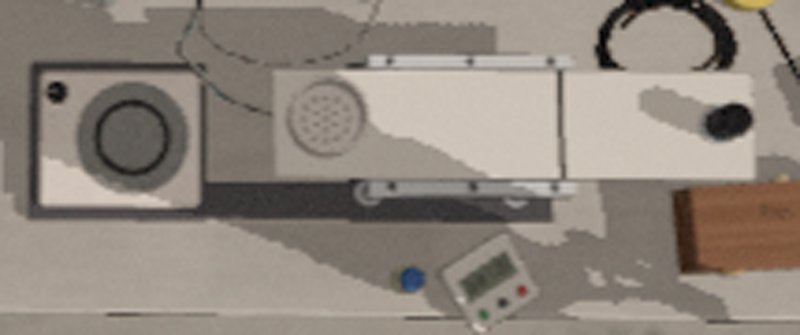

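View pics/side_c1.png

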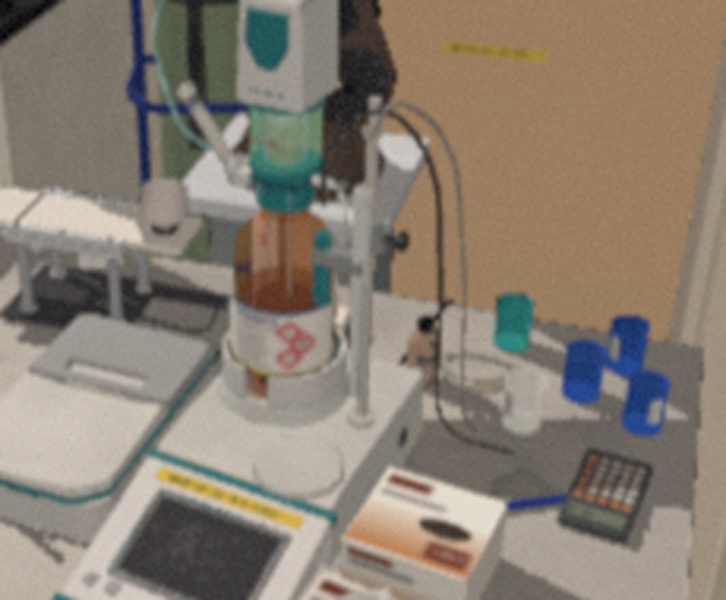

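```bash
python3 - <<'E'
from h import *
T=load('top0');S=load('side0')
c1=lambda x,y:(170+x/6,140+y/5.4)
c2=lambda x,y:(295+x*215/800,160+y*90/335)
cs=lambda x,y:(240+x*230/726,110+y*190/600)
print('rim',atz(T,*c1(358,164),58),'foot',atz(T,*c1(390,178),0))
print('rim/foot side',atz(S,*cs(524,375),58),atz(S,*cs(522,423),0))
print('ring',atz(T,*c2(134,137),30))
print('line',atz(T,*c2(562,72),128),atz(T,*c2(564,180),128))
print('board corners',atz(T,*c2(274,69),128),atz(T,*c2(273,180),128),atz(T,*c2(752,72),128),atz(T,*c2(752,178),128))
print('knob',atz(T,*c2(730,119),164))
print('vial',atz(T,*c2(411,278),50)); print('bottle',atz(T,*c1(594,237),85))
print('guides',[atz(T,*c2(*p),130) for p in [(368,61),(572,61),(365,188),(575,188)]])
E
```

```text
rim [529.88267925 400.2749448   58.        ] foot [532.24797518 398.91312934   0.        ]
rim/foot side [528.37114393 400.65683953  58.        ] [535.1308294  405.37472594   0.        ]
ring [457.33124724 100.28745819  30.        ]
line [ 497.30288867 -215.48023753  128.        ] [ 417.59054394 -214.91850773  128.        ]
board corners [497.71181612  -3.87191871 128.        ] [415.43274182  -3.05028345 128.        ] [ 498.50554101 -354.16032644  128.        ] [ 420.43509074 -350.95563468  128.        ]
knob [ 458.88680937 -322.94528922  164.        ]
vial [ 346.96871704 -116.20981044   50.        ]
bottle [486.6358719  277.90169818  85.        ]
guides [array([503.95778028, -72.90848819, 130.        ]), array([ 505.2313516 , -222.44982742,  130.        ]), array([410.09072537, -69.88184283, 130.        ]), array([ 411.65871485, -222.17915526,  130.        ])]
```

```bash
python3 -m handwheel '[[[-47,-337,310],[-28,0,0],1],[[-47,-337,310],[-28,0,0],1],[[-47,-337,310],[-28,0,0],1],[[-47,-337,310],[-28,0,0],1],[[-47,-337,310],[-28,0,0],1],[[-47,-337,310],[-28,0,0],1],[[-47,-337,310],[-28,0,0],1],[[-47,-337,310],[-28,0,0],1],[[-47,-337,310],[-28,0,0],1],[[-47,-337,310],[-28,0,0],1],[[-47,-337,310],[-28,0,0],1],[[-47,-337,310],[-28,0,0],1]]'
python3 - <<'E'
from h import *
print(rel([480,100,280]),rel([500,300,250]),R.from_rotvec(env.get_obs()['eef_rot']).as_matrix().round(3))
snap('wrist','wrist1')
E
```

```text
time_s: 1.15
ee_pos: [432.1, -245.4, 300.8]
eef_rot: [-1.764, 0.723, 1.762]
force: [-0.0, -0.8, 0.9]
grip_width: 0.999
[  21.39887502 -279.26188151  208.75712523] [  51.70975214 -435.47991989  335.15797654] [[ 0.002 -0.703 -0.711]
 [ 0.001 -0.711  0.703]
 [-1.    -0.002 -0.   ]]
```

View pics/wrist1.png

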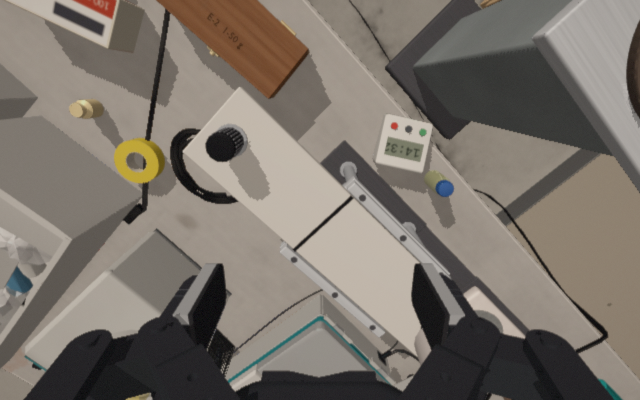

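```bash
python3 -m handwheel '[[[20,-280,208],[-28,0,0],1],[[20,-280,208],[-28,0,0],1],[[20,-280,208],[-28,0,0],1],[[20,-280,208],[-28,0,0],1],[[20,-280,208],[-28,0,0],1],[[20,-280,208],[-28,0,0],1],[[20,-280,208],[-28,0,0],1],[[20,-280,208],[-28,0,0],1],[[20,-280,208],[-28,0,0],1],[[20,-280,208],[-28,0,0],1]]'
python3 - <<'E'
from h import *
print(rel([525,310,230]),rel([531,400,150]),R.from_rotvec(env.get_obs()['eef_rot']).as_matrix().round(3))
snap('wrist','wrist2')
E
```

```text
time_s: 2.03
ee_pos: [480.3, 101.1, 280.0]
eef_rot: [-2.066, 0.299, 2.067]
force: [-0.3, -0.6, -0.2]
grip_width: 0.998
[  50.19563266 -212.9626641    16.44694926] [ 130.26702349 -300.90178833   36.22781882] [[-0.    -0.284 -0.959]
 [ 0.001 -0.959  0.284]
 [-1.    -0.001  0.   ]]
```

View pics/wrist2.png

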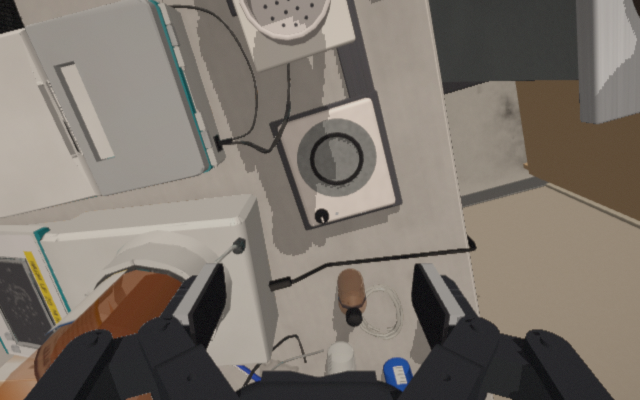

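```bash
python3 - <<'E'
from h import *
T=load('top0');S=load('side0');W=load('wrist2')
cs=lambda x,y:(240+x*230/726,110+y*190/600)
print('ringW',atz(W,337,158,30))
print('platform edge',atz(W,270,210,50),atz(W,270,340,50))
for z in (40,60): print('rod base side',atz(S,*cs(362,415),z), proj(T,atz(S,*cs(362,415),z)))
b=atz(S,*cs(362,415),50)
for z in (100,200,300,400,500): print(z,proj(T,b+[0,0,z]),proj(S,b+[0,0,z]), )
for u,v in [(240,95),(255,105),(257,155),(240,150)]: print(atz(T,u,v,0),atz(T,u,v,200))
cv2.imwrite('pics/top_c3.png',cv2.resize(T['image'][20:200,180:380],(666,600),interpolation=cv2.INTER_CUBIC))
E
```

```text
ringW [457.80015513 103.27610113  30.        ]
platform edge [547.23678514 135.20674523  50.        ] [608.39870767 310.15565341  50.        ]
rod base side [625.86695225 249.14943953  40.        ] [282.30511993 140.53578856]
rod base side [651.35245416 254.93490857  60.        ] [279.71539718 130.48903964]
100 [276.16584561 125.96519518] [355.86996694 215.82097764]
200 [270.3629509  114.50894276] [357.15698095 188.06330515]
300 [263.3013944  100.56780168] [358.55749842 157.85764695]
400 [254.52185166  83.23495958] [360.08722702 124.86522789]
500 [243.31055086  61.10126623] [361.76491295  88.6817393 ]
[783.46202755 393.25724203   0.        ] [708.05467541 343.15445322 200.        ]
[750.76223142 344.26786004   0.        ] [680.68178938 302.14561132 200.        ]
[589.50261987 332.41967252   0.        ] [545.69192737 292.22753461 200.        ]
[605.01869099 386.21498641   0.        ] [558.68037674 337.25940544 200.        ]
```

View pics/top_c3.png

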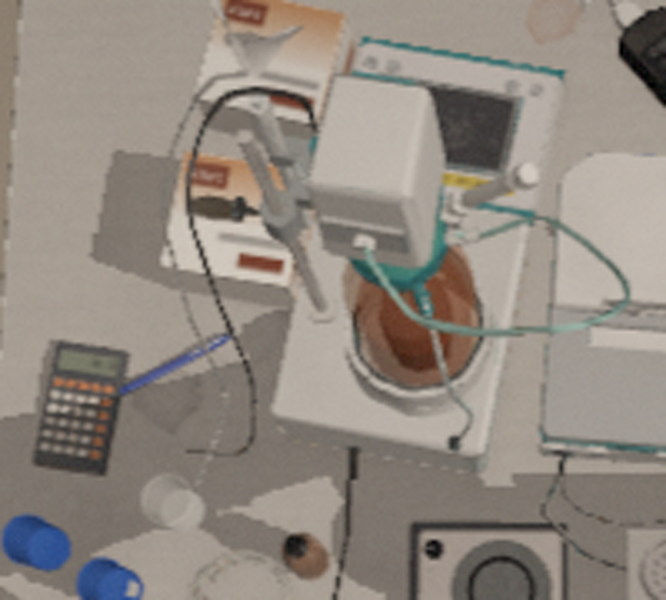

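```bash
python3 - <<'E'
from h import *
W=load('wrist2');T=load('top0')
c=cv2.resize(W['image'][300:400,260:420],None,fx=5,fy=5,interpolation=cv2.INTER_CUBIC)
def circ(s,c,x0,y0,f,img):
    for z,r,col in ((58,23,(0,0,255)),(0,21,(0,255,0))):
        P=np.array([(proj(s,[c[0]+r*np.cos(a),c[1]+r*np.sin(a),z])-[x0,y0])*f for a in np.linspace(0,6.28,40)]).astype(int)
        cv2.polylines(img,[P],True,col,1)
b=[531,400]
circ(W,b,260,300,5,c)
t=cv2.resize(T['image'][150:200,205:265],None,fx=8,fy=8,interpolation=cv2.INTER_CUBIC); circ(T,b,205,150,8,t)
S=load('side0');d=cv2.resize(S['image'][215:265,380:430],None,fx=8,fy=8,interpolation=cv2.INTER_CUBIC); circ(S,b,380,215,8,d)
cv2.imwrite('pics/bk1.png',c); cv2.imwrite('pics/bk2.png',np.hstack([t[:400],d[:400,:320]]))
E
```

```text
(no output)
```

View pics/bk1.png

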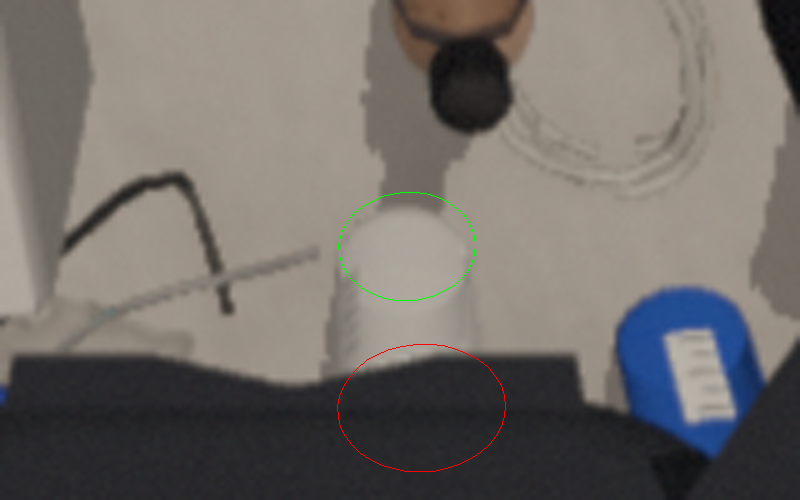

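View pics/bk2.png

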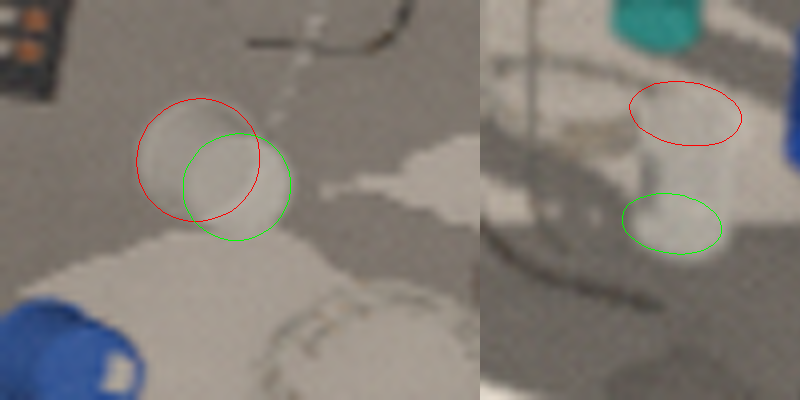

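```bash
python3 - <<'E'
from h import *
W=load('wrist2');T=load('top0')
print(tri([(W,324,350),(T,238.5,166.3)]))
print(atz(W,324,350,0),atz(T,238.5,166.3,0),atz(W,305,362,0))
print(proj(load('side0'),tri([(W,324,350),(T,238.5,166.3)])[0]))
E
```

```text
(array([553.68207651, 387.16768788,   6.51613079]), [1.0564791786866208, 0.5147049970159305])
[556.94972459 393.34238581   0.        ] [553.30767699 388.85435913   0.        ] [591.93975316 407.54512886   0.        ]
[399.33223755 244.61570224]
```

```bash
python3 - <<'E'
from h import *
print(rel([531,401.5,150]))
E
python3 -m handwheel '[[[130,-303,37],[-16.5,0,0],0.8],[[130,-303,37],[-16.5,0,0],0.8],[[130,-303,37],[-16.5,0,0],0.8],[[130,-303,37],[-16.5,0,0],0.8],[[130,-303,37],[-16.5,0,0],0.8],[[130,-303,37],[-16.5,0,0],0.8],[[130,-303,37],[-16.5,0,0],0.8],[[130,-303,37],[-16.5,0,0],0.8],[[130,-303,37],[-16.5,0,0],0.8],[[130,-303,37],[-16.5,0,0],0.8],[[130,-303,37],[-16.5,0,0],0.8]]'
python3 - <<'E'
from h import *
print(rel([531,401.5,45]),R.from_rotvec(env.get_obs()['eef_rot']).as_matrix().round(3))
for n in ('top','side','wrist'):snap(n,n+'3')
cv2.imwrite('pics/c3.png',np.hstack([cv2.resize(load('side3')['image'][180:270,340:440],(400,360)),cv2.resize(load('top3')['image'][120:220,190:290],(360,360))]))
E
```

```text
[ 130.28539871 -303.96892278   36.83591232]
time_s: 3.0
ee_pos: [531.0, 399.2, 149.6]
eef_rot: [-2.22, 0.003, 2.223]
force: [0.2, 0.2, 1.3]
grip_width: 0.9
[104.58562697  -2.37881179  -0.1910099 ] [[-0.001 -0.001 -1.   ]
 [-0.001 -1.     0.001]
 [-1.     0.001  0.001]]
```

View pics/c3.png

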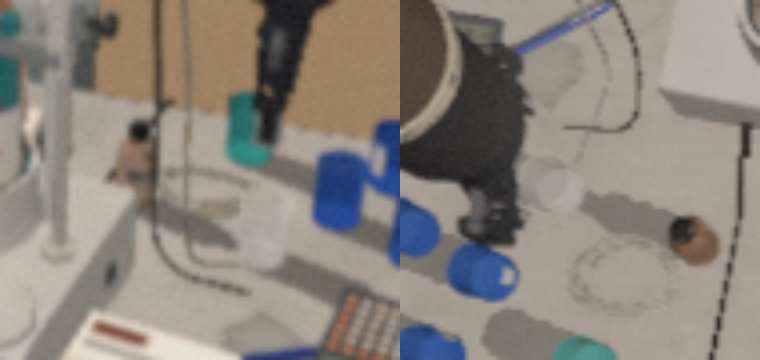

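View pics/wrist3.png

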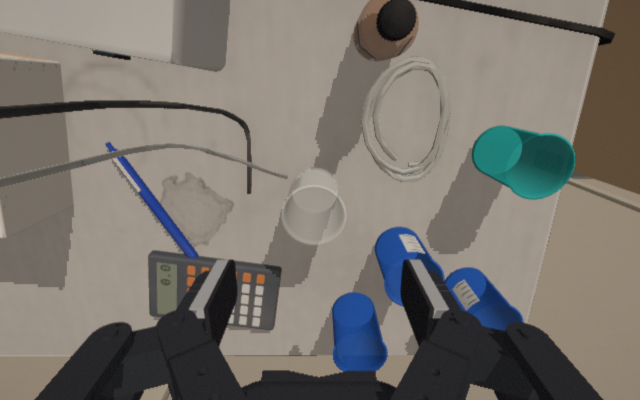

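```bash
python3 - <<'E'
from h import *
W=load('wrist3');T=load('top0');S=load('side0')
print(atz(W,314,213,58),atz(W,314,190,2))
print(tri([(W,314,213),(T,229.7,170.4)]),tri([(W,287,177),(T,238.5,166.3)]))
print('blue near',atz(W,406,270,0),atz(W,425,262,58))
c=cv2.resize(W['image'][120:280,220:420],None,fx=4,fy=4,interpolation=cv2.INTER_CUBIC)
for b,col in (((531,401.5),(0,0,255)),):
  for z,r in ((58,23),(0,21)):
    P=np.array([(proj(W,[b[0]+r*np.cos(a),b[1]+r*np.sin(a),z])-[220,120])*4 for a in np.linspace(0,6.28,40)]).astype(int)
    cv2.polylines(c,[P],True,col,1)
cv2.imwrite('pics/bk3.png',c)
E
```

```text
[533.59213977 399.96487839  58.        ] [534.22663424 401.08768049   2.        ]
(array([533.1709319 , 405.09031266,  42.93558981]), [1.4068860749416623, 0.3592825669617848]) (array([560.29842391, 398.52843077, -34.68444494]), [1.1789521120745838, 0.3648714399557881])
blue near [447.59403823 481.54825675   0.        ] [451.86425955 439.12011881  58.        ]
```

View pics/bk3.png

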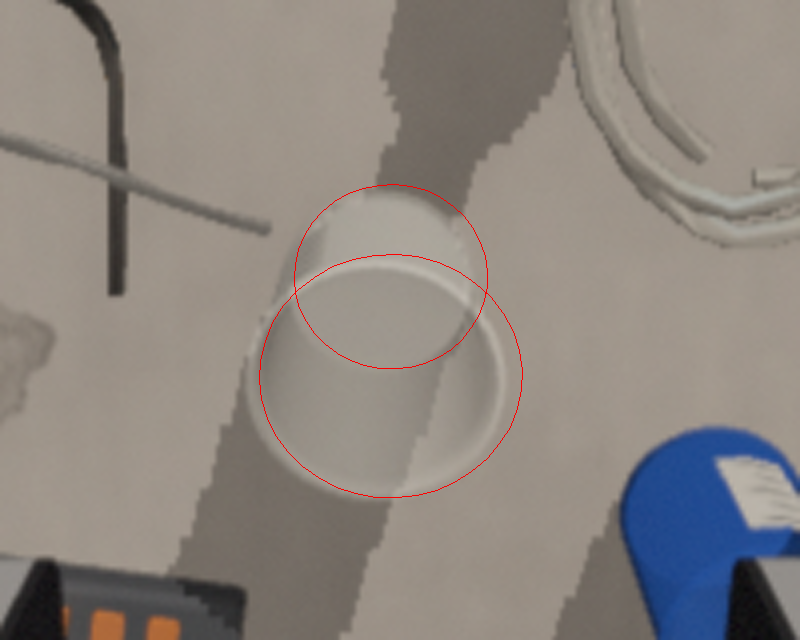

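```bash
python3 -m handwheel '[[[30,-2.5,-2],[0,0,0],0.8],[[60,-2.5,-2],[0,0,0],0.8],[[80,-2.5,-2],[0,0,0],0.8],[[95,-2.5,-2],[0,0,0],0.8],[[104,-2.5,-2],[0,0,0],0.8],[[104,-2.5,-2],[0,0,0],0.8],[[104,-2.5,-2],[0,0,0],0.5],[[104,-2.5,-2],[0,0,0],0.4],[[104,-2.5,-2],[0,0,0],0.4],[[104,-2.5,-2],[0,0,0],0.4],[[104,-2.5,-2],[0,0,0],0.4]]' 20
python3 -m handwheel '[[[0,0,0],[0,0,0],0.35],[[0,0,0],[0,0,0],0.35],[[0,0,0],[0,0,0],0.35]]' 20
python3 - <<'E'
from h import *
for n in ('side','wrist'):snap(n,n+'4')
cv2.imwrite('pics/c4.png',np.hstack([cv2.resize(load('side4')['image'][180:270,340:440],(400,360)),cv2.resize(load('wrist4')['image'],(400,360))]))
E
```

```text
time_s: 4.07
ee_pos: [533.4, 402.3, 48.3]
eef_rot: [-2.221, -0.001, 2.218]
force: [-0.1, -0.1, 0.5]
grip_width: 0.702
time_s: 4.32
ee_pos: [533.4, 402.4, 48.5]
eef_rot: [-2.221, -0.001, 2.218]
force: [0.5, -0.5, -0.4]
grip_width: 0.677
```

View pics/c4.png

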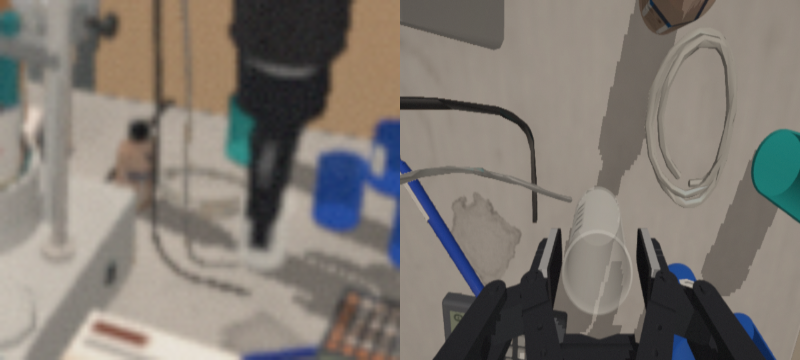

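```bash
python3 -m handwheel '[[[3,0,0],[0,0,0],0.15],[[3,0,0],[0,0,0],0.1],[[3,0,0],[0,0,0],0],[[3,0,0],[0,0,0],-0.1],[[3,0,0],[0,0,0],-0.1],[[3,0,0],[0,0,0],-0.1],[[3,0,0],[0,0,0],-0.1],[[3,0,0],[0,0,0],-0.1]]' 20
python3 - <<'E'
from h import *
for n in ('side','wrist'):snap(n,n+'5')
cv2.imwrite('pics/c5.png',np.hstack([cv2.resize(load('side5')['image'][180:270,340:440],(400,360)),cv2.resize(load('wrist5')['image'],(400,360))]))
E
```

```text
time_s: 5.08
ee_pos: [533.4, 402.3, 45.3]
eef_rot: [-2.221, -0.001, 2.218]
force: [0.7, -0.3, 0.6]
grip_width: 0.518
```

View pics/c5.png

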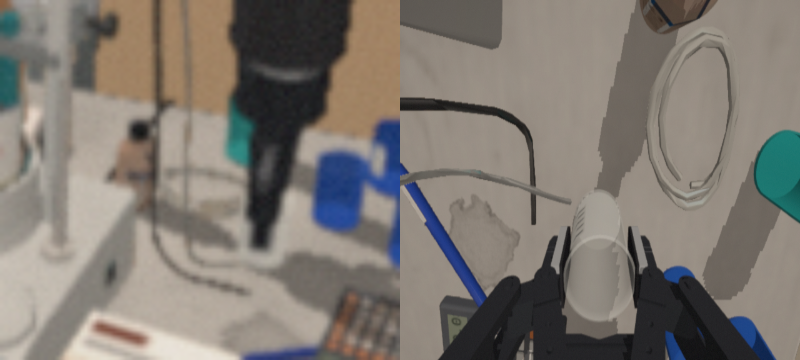

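```bash
python3 -m handwheel '[[[-10,0,0],[0,0,0],-0.1],[[-35,0,0],[0,0,0],-0.1],[[-70,0,0],[0,0,0],-0.1],[[-105,0,0],[0,0,0],-0.1],[[-135,20,10],[0,0,0],-0.1],[[-155,50,20],[0,0,0],-0.1],[[-170,80,33],[0,0,0],-0.1],[[-175,110,45],[0,0,0],-0.1],[[-175,135,56],[0,0,0],-0.1],[[-175,155,63],[0,0,0],-0.1],[[-175,162,63],[0,0,0],-0.1],[[-175,162,63],[0,0,0],-0.1]]' 20
python3 - <<'E'
from h import *
for n in ('side','wrist','top'):snap(n,n+'6')
cv2.imwrite('pics/c6.png',load('wrist6')['image'])
W=load('wrist6')['image']
cv2.imwrite('pics/c6b.png',np.hstack([cv2.resize(W[100:260,230:430],None,fx=3,fy=3,interpolation=2),]))
E
```

```text
time_s: 6.18
ee_pos: [469.7, 238.7, 221.2]
eef_rot: [-2.221, -0.001, 2.215]
force: [-1.0, 0.6, -0.6]
grip_width: 0.519
```

View pics/c6.png

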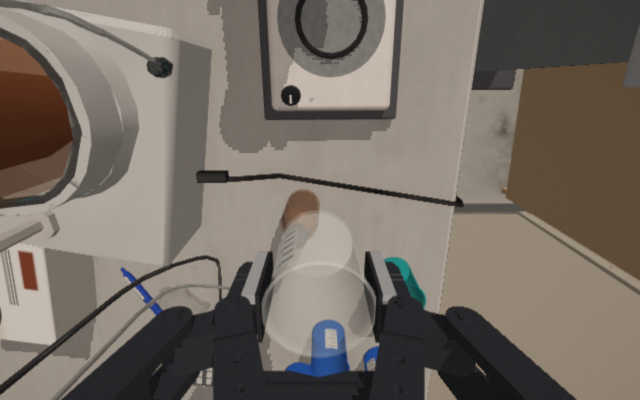

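View pics/top6.png

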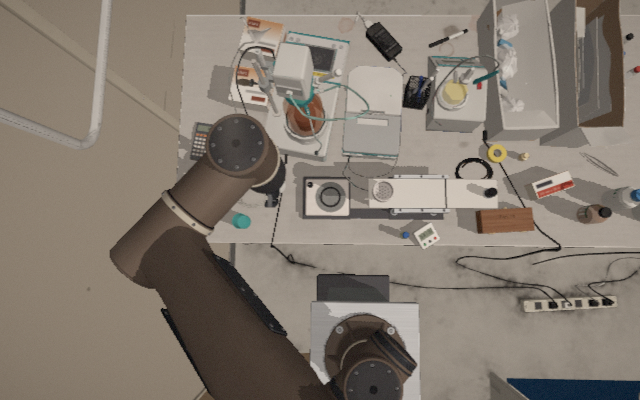

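View pics/side6.png

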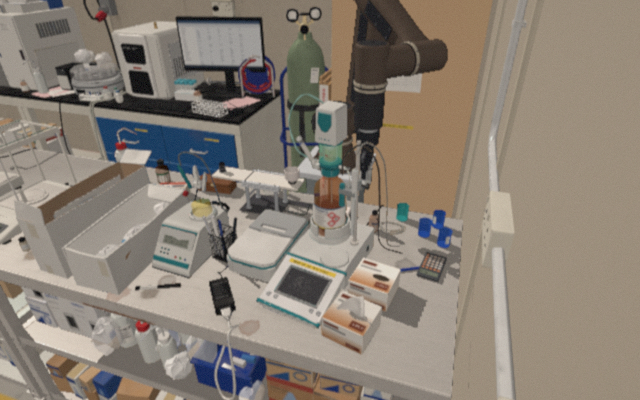

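```bash
python3 - <<'E'
from h import *
out={}
for tag,(u,v),r in (('wrist2',(337,158),40),('wrist6',(332,18),60),('top0',(331,197),14),('top6',(331,197),14),('wrist6',(332,18),60)):
    s=load(tag); g=cv2.cvtColor(s['image'],6)
    y0=max(0,v-r);x0=u-r; p=g[y0:v+r,x0:u+r]
    f=4; pp=cv2.resize(p,None,fx=f,fy=f,interpolation=cv2.INTER_CUBIC)
    m=(pp<60).astype(np.uint8)
    cs,_=cv2.findContours(m,cv2.RETR_LIST,cv2.CHAIN_APPROX_NONE)
    for c in cs:
        if len(c)>60:
            (cx,cy),(a,b),an=cv2.fitEllipse(c); U=x0+(cx+.5)/f-.5;V=y0+(cy+.5)/f-.5
            w=atz(s,U,V,32); print(tag,len(c),round(U,1),round(V,1),round(a/f,1),round(b/f,1),w.round(1),'z28',atz(s,U,V,28).round(1))
# beaker in tool frame from wrist views: rim points at wrist6 (318,312)
for t,uv in (('wrist6',(319,308)),('wrist5',((598-400)/400*640,278/360*400))):
    s=load(t); print(t, uv, atz(s,*uv,58 if t=='wrist5' else 58+176))
o=env.get_obs();print(o['ee_pos'])
W=load('wrist6')['image']; cv2.imwrite('pics/c6c.png',cv2.resize(W[190:390,220:420],None,fx=3,fy=3,interpolation=2))
E
```

```text
wrist2 69 297.6 195.3 2.1 8.7 [514.5 132.8  32. ] z28 [515.1 134.   28. ]
wrist2 511 336.4 158.7 44.7 45.4 [458.6 103.5  32. ] z28 [458.7 104.4  28. ]
wrist2 599 336.0 158.6 51.9 53.2 [459.1 103.1  32. ] z28 [459.1 104.   28. ]
wrist6 1157 330.8 19.2 68.5 74.1 [459.2 104.8  32. ] z28 [459.  104.1  28. ]
top0 199 330.1 196.5 17.3 17.5 [458.  103.1  32. ] z28 [458.4 103.1  28. ]
top0 231 330.0 196.6 20.0 20.2 [457.8 103.2  32. ] z28 [458.3 103.2  28. ]
top6 425 329.9 196.4 18.8 18.9 [458.2 103.5  32. ] z28 [458.6 103.5  28. ]
wrist6 1157 330.8 19.2 68.5 74.1 [459.2 104.8  32. ] z28 [459.  104.1  28. ]
wrist6 (319, 308) [469.45616282 238.14661606 234.        ]
wrist5 (316.8, 308.8888888888889) [533.5190308  401.38785961  58.        ]
[470.42346828 240.72722855 220.22900624]
```

View pics/c6c.png

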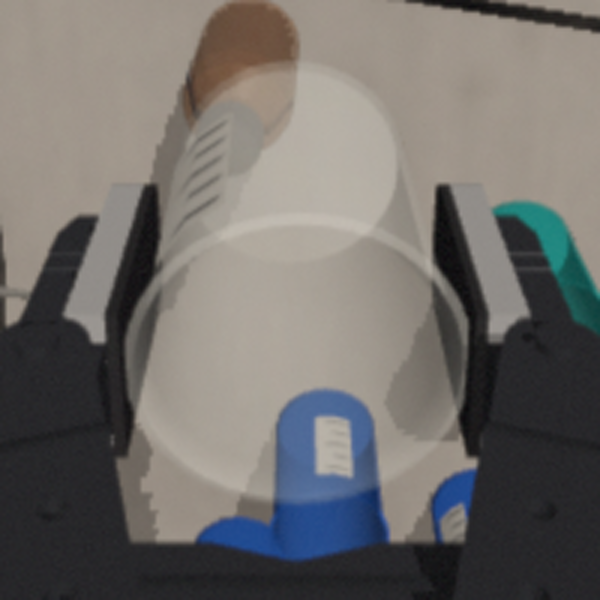

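```bash
python3 - <<'E'
from h import *
s=load('wrist6'); o=env.get_obs(); print(o['ee_pos'],o['force'])
c=cv2.resize(s['image'][190:390,220:420],None,fx=3,fy=3,interpolation=2)
def draw(b,top,col):
  for z,r in ((top,23),(top-58,21)):
    P=np.array([(proj(s,[b[0]+r*np.cos(a),b[1]+r*np.sin(a),z])-[220,190])*3 for a in np.linspace(0,6.28,60)]).astype(int)
    cv2.polylines(c,[P],True,col,1)
draw((470.,239.),234,(0,0,255))
cv2.imwrite('pics/c6d.png',c)
E
```

```text
[470.42346828 240.72722855 220.22900624] [ 0.68445379  0.82401726 -0.49460403]
```

View pics/c6d.png

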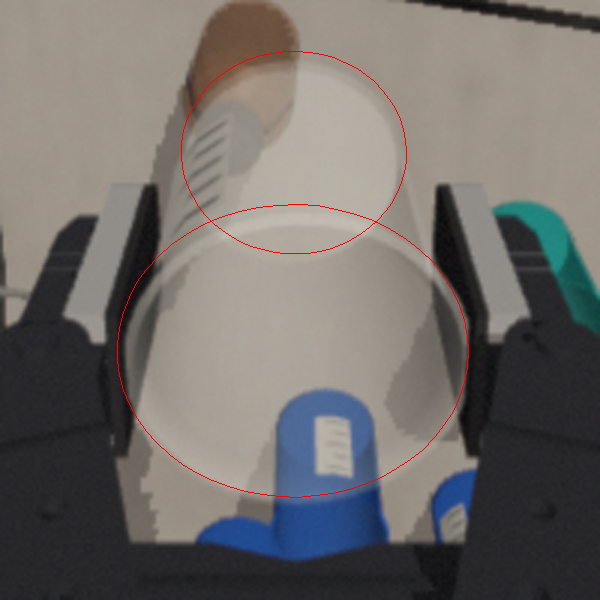

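```bash
python3 - <<'E'
from h import *
print(env.get_obs()['q'].round(2), rel([458.7,103.5,160]))
E
python3 -m handwheel '[[[0,0,0],[7,0,0],-0.1],[[0,5,1],[14,0,0],-0.1],[[5,15,2],[21,0,0],-0.1],[[10,25,3],[28,0,0],-0.1],[[20,40,4],[35,0,0],-0.1],[[25,55,5],[42,0,0],-0.1],[[30,70,7],[49,0,0],-0.1],[[40,85,8],[56,0,0],-0.1],[[45,105,10],[63,0,0],-0.1],[[55,120,11],[70,0,0],-0.1],[[60,130,11.5],[77,0,0],-0.1],[[60,136,11.5],[84,0,0],-0.1]]' 20
python3 - <<'E'
from h import *
print(env.get_obs()['q'].round(2), rel([458.7,103.5,80]),R.from_rotvec(env.get_obs()['eef_rot']).as_matrix().round(3))
E
```

```text
[ 0.84  0.14 -0.36 -0.   -1.07 -0.85] [ 59.79069433 137.42928551  11.59954798]
time_s: 7.33
ee_pos: [458.5, 104.4, 158.3]
eef_rot: [-1.279, 1.161, 1.281]
force: [-0.5, 0.9, -0.7]
grip_width: 0.518
[ 0.64  0.11 -0.56 -0.   -0.9  -2.12] [78.3478942  -0.16149043 -1.0823322 ] [[-0.001 -0.995 -0.097]
 [ 0.002 -0.097  0.995]
 [-1.     0.     0.002]]
```

```bash
python3 -m handwheel '[[[20,0,-1],[0,0,0],-0.1],[[45,0,-1],[0,0,0],-0.1],[[65,0,-1],[0,0,0],-0.1],[[75,0,-1],[0,0,0],-0.1],[[78,0,-1],[0,0,0],-0.1],[[78,0,-1],[0,0,0],-0.1],[[78,0,-1],[0,0,0],-0.1]]' 20
python3 - <<'E'
from h import *
for n in ('side','wrist'):snap(n,n+'7')
print(env.get_obs()['ee_pos'],env.get_obs()['force'])
W=load('wrist7')['image']; S=load('side7')['image']
cv2.imwrite('pics/c7.png',np.hstack([cv2.resize(W[150:390,200:440],(400,400),interpolation=2),cv2.resize(S[170:250,280:360],(400,400),interpolation=2)]))
E
```

```text
time_s: 7.92
ee_pos: [459.2, 104.2, 80.6]
eef_rot: [-1.279, 1.161, 1.282]
force: [0.1, 0.2, 0.0]
grip_width: 0.52
[459.24323007 104.178291    81.10760796] [ 0.73652244  0.08187762 -0.54498992]
```

View pics/c7.png

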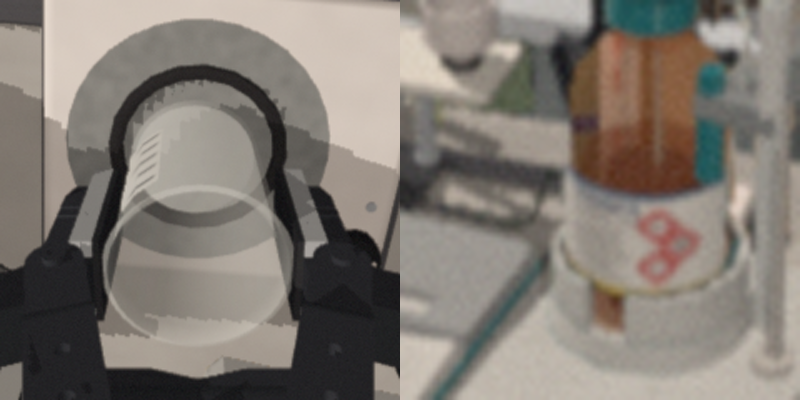

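```bash
python3 - <<'E'
from h import *
s=load('wrist7')
c=cv2.resize(s['image'][150:330,220:420],None,fx=4,fy=4,interpolation=2)
def draw(b,z,r,col):
    P=np.array([(proj(s,[b[0]+r*np.cos(a),b[1]+r*np.sin(a),z])-[220,150])*4 for a in np.linspace(0,6.28,60)]).astype(int)
    cv2.polylines(c,[P],True,col,1)
draw((458.7,103.5),32,31,(0,0,255));draw((458.7,103.5),32,26,(0,0,255));draw((459,104),35.5,21,(0,255,0))
cv2.imwrite('pics/c7d.png',c)
E
```

View pics/c7d.png

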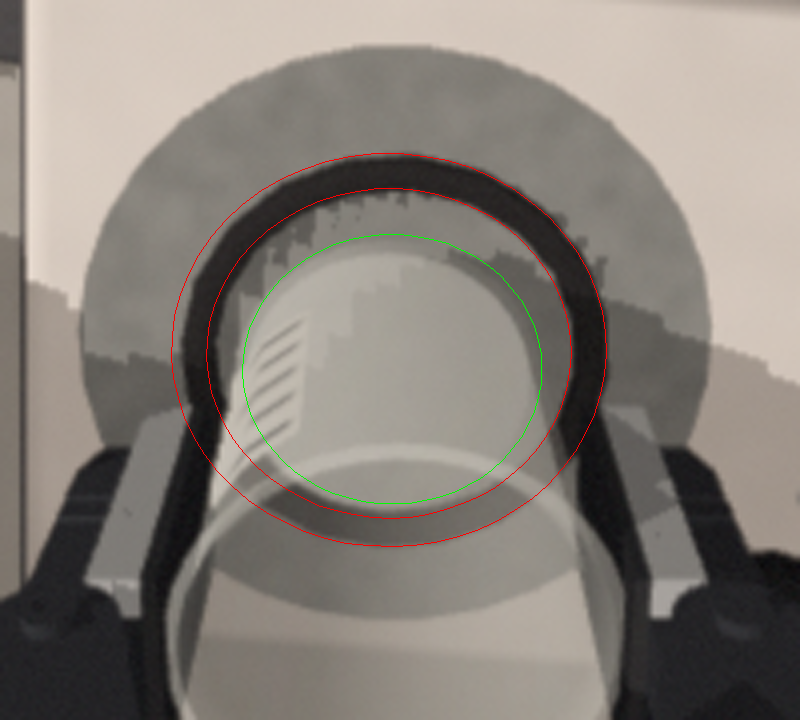

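```bash
python3 -m handwheel '[[[2,0,0.7],[0,0,0],-0.1],[[4,0,0.7],[0,0,0],-0.1],[[5.5,0,0.7],[0,0,0],-0.1],[[6.5,0,0.7],[0,0,0],-0.1],[[6.5,0,0.7],[0,0,0],-0.1],[[6.5,0,0.7],[0,0,0],-0.1]]' 20
python3 - <<'E'
from h import *
print(env.get_obs()['ee_pos'],env.get_obs()['force'])
E
```

```text
time_s: 8.52
ee_pos: [459.2, 104.9, 74.6]
eef_rot: [-1.279, 1.159, 1.281]
force: [0.1, -0.7, -1.0]
grip_width: 0.52
[459.16866004 104.87468095  74.6156145 ] [ 0.09833243 -0.66018021 -0.96963154]
```

```bash
python3 -m handwheel '[[[0.6,0,0],[0,0,0],-0.1],[[1.2,0,0],[0,0,0],-0.1],[[1.2,0,0],[0,0,0],-0.1]]' 20
python3 - <<'E'
from h import *
print(env.get_obs()['ee_pos'],env.get_obs()['force'])
E
python3 -m handwheel '[[[0,0,0],[0,0,0],0.06],[[0,0,0],[0,0,0],0.12],[[0,0,0],[0,0,0],0.2],[[0,0,0],[0,0,0],0.3],[[0,0,0],[0,0,0],0.4],[[0,0,0],[0,0,0],0.5],[[0,0,0],[0,0,0],0.6],[[0,0,0],[0,0,0],0.6]]' 20
python3 - <<'E'
from h import *
for n in ('side','wrist'):snap(n,n+'8')
print(env.get_obs()['ee_pos'],env.get_obs()['force'])
W=load('wrist8')['image']
cv2.imwrite('pics/c8.png',cv2.resize(W[150:390,200:440],(600,600),interpolation=2))
E
```

```text
time_s: 8.77
ee_pos: [459.1, 104.8, 73.3]
eef_rot: [-1.279, 1.16, 1.281]
force: [-0.4, 0.1, -0.9]
grip_width: 0.52
[459.12153524 104.80348377  73.3109476 ] [-0.44144035  0.06832546 -0.89493947]
time_s: 9.43
ee_pos: [459.1, 104.8, 73.3]
eef_rot: [-1.279, 1.16, 1.281]
force: [0.6, 0.0, 0.1]
grip_width: 0.804
[459.12649178 104.79892962  73.32023448] [-0.36729407  0.84265834 -0.24944757]
```

View pics/c8.png

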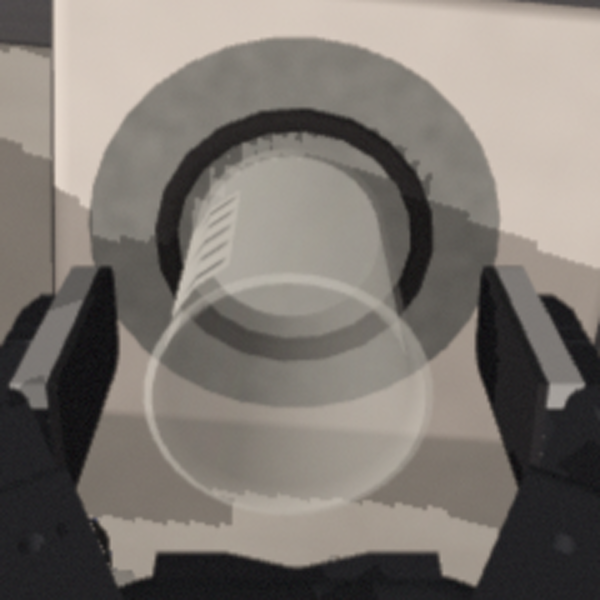

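```bash
python3 -m handwheel '[[[-15,0,0],[0,0,0],0.6],[[-40,0,0],[0,0,0],0.6],[[-75,0,0],[0,0,0],0.6],[[-110,0,0],[0,0,0],0.6],[[-145,0,0],[0,0,0],0.6],[[-180,0,0],[0,0,0],0.6],[[-210,0,0],[0,0,0],0.6],[[-225,0,0],[0,0,0],0.6],[[-225,0,0],[0,0,0],0.6]]'
python3 - <<'E'
from h import *
print(rel([570,-330,290]),R.from_rotvec(env.get_obs()['eef_rot']).as_matrix().round(3))
for n in ('side','wrist'):snap(n,n+'9')
E
```

```text
time_s: 10.28
ee_pos: [460.5, 104.9, 302.5]
eef_rot: [-1.28, 1.153, 1.278]
force: [-0.0, 0.3, -0.2]
grip_width: 0.801
[  10.87944803  -66.58706341 -443.56690711] [[ 0.007 -0.995 -0.097]
 [ 0.005 -0.097  0.995]
 [-1.    -0.007  0.005]]
```

View pics/wrist9.png

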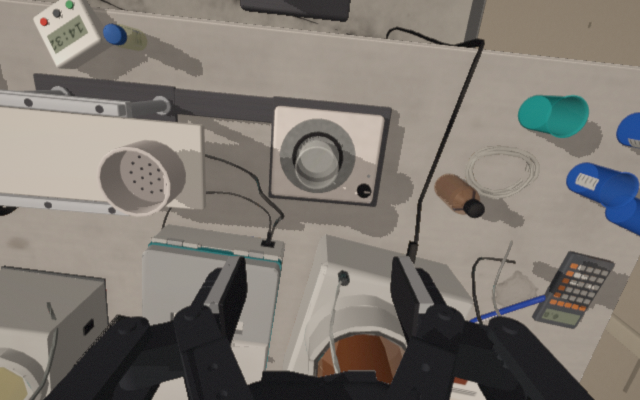

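```bash
python3 - <<'E'
from h import *
print(rel([462,-300,290]))
s=load('wrist9')
c=cv2.resize(s['image'][110:210,260:380],None,fx=6,fy=6,interpolation=2)
def draw(b,z,r,col):
    P=np.array([(proj(s,[b[0]+r*np.cos(a),b[1]+r*np.sin(a),z])-[260,110])*6 for a in np.linspace(0,6.28,60)]).astype(int)
    cv2.polylines(c,[P],True,col,1)
draw((459,104.5),32,31,(0,0,255));draw((459,104.5),86,23,(0,255,0));draw((459,104.5),28,21,(0,255,0))
cv2.imwrite('pics/c9.png',c)
E
python3 -m handwheel '[[[12,38,-403],[5.5,0,0],0.6],[[12,38,-403],[5.5,0,0],0.6],[[12,38,-403],[5.5,0,0],0.6],[[12,38,-403],[5.5,0,0],0.6],[[12,38,-403],[5.5,0,0],0.6],[[12,38,-403],[5.5,0,0],0.6],[[12,38,-403],[5.5,0,0],0.6],[[12,38,-403],[5.5,0,0],0.6],[[12,38,-403],[5.5,0,0],0.6],[[12,38,-403],[5.5,0,0],0.6],[[12,38,-403],[5.5,0,0],0.6],[[12,38,-403],[5.5,0,0],0.6]]'
python3 - <<'E'
from h import *
print(env.get_obs()['q'].round(2),R.from_rotvec(env.get_obs()['eef_rot']).as_matrix().round(3))
for n in ('top','wrist'):snap(n,n+'10')
E
```

```text
[   7.20485724   36.07663222 -402.83147077]
time_s: 11.38
ee_pos: [458.9, -301.6, 282.7]
eef_rot: [-1.203, 1.209, 1.212]
force: [0.3, 0.0, -0.8]
grip_width: 0.801
[-0.23  0.14 -0.22 -0.   -1.22 -1.34] [[-0.003 -1.     0.003]
 [ 0.005  0.003  1.   ]
 [-1.     0.003  0.005]]
```

View pics/c9.png

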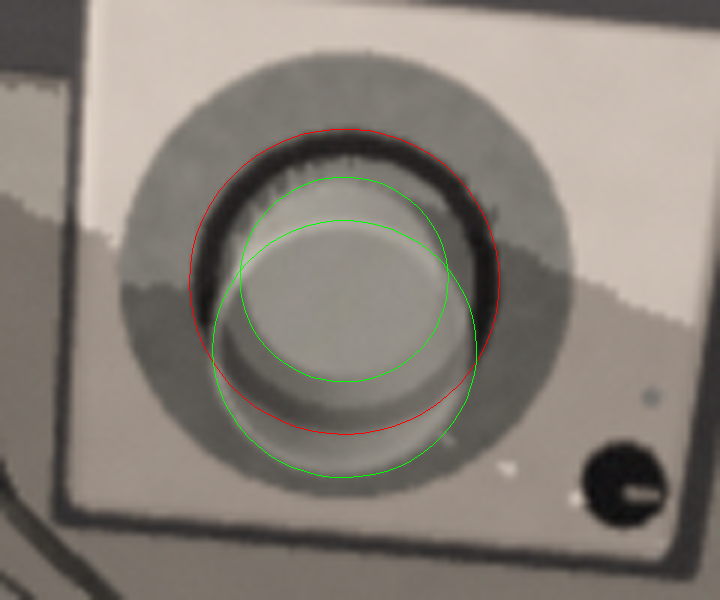

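View pics/wrist10.png

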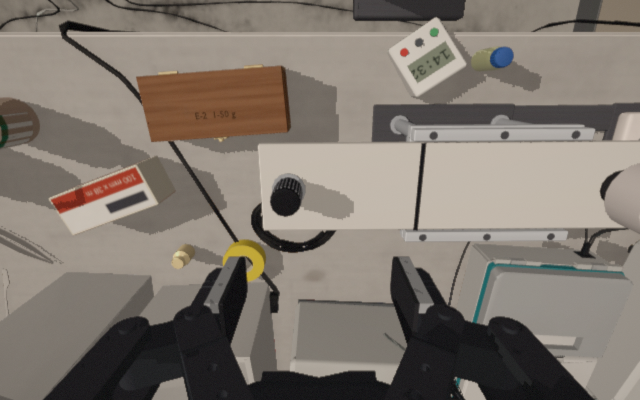

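```bash
python3 - <<'E'
from h import *
s=load('wrist10')['image']
cv2.imwrite('pics/c10a.png',cv2.resize(s[130:240,250:370],None,fx=5,fy=5,interpolation=2))
cv2.imwrite('pics/c10b.png',cv2.resize(s[100:250,370:640],None,fx=2.96,fy=2.96,interpolation=2))
s=load('wrist1')['image']
cv2.imwrite('pics/c1a.png',cv2.resize(s[80:290,170:380],None,fx=2.8,fy=2.8,interpolation=2))
E
```

```text
(no output)
```

View pics/c10a.png

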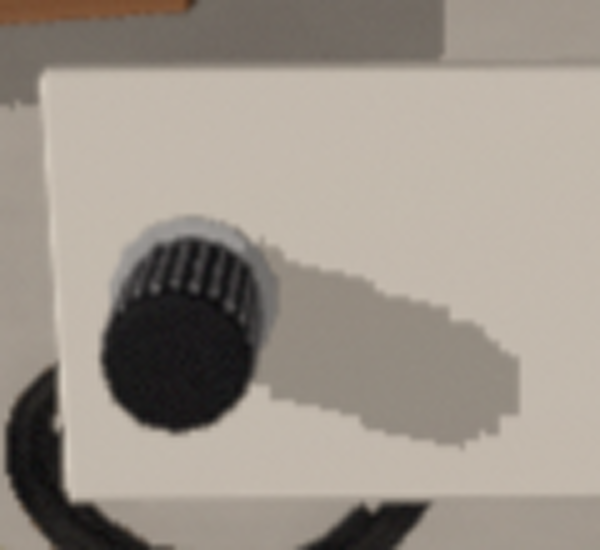

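View pics/c10b.png

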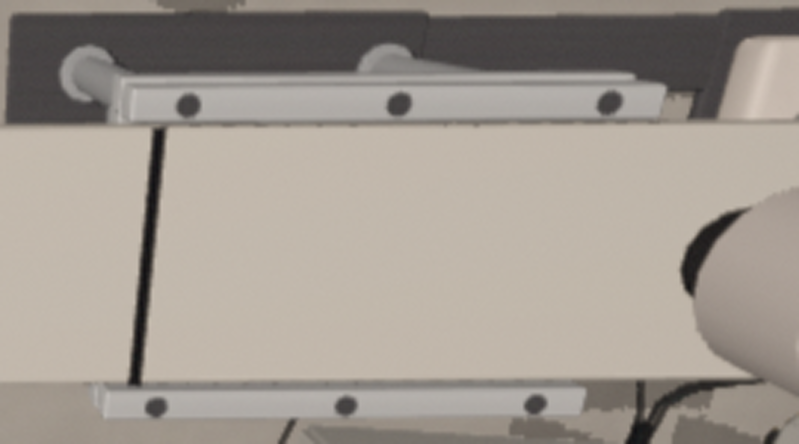

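View pics/c1a.png

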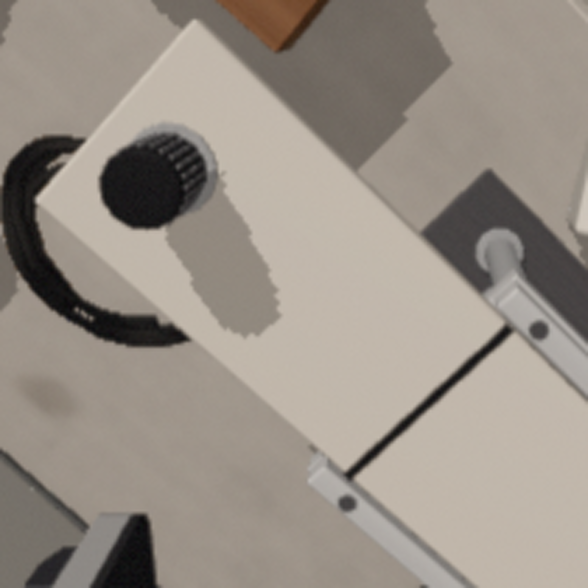

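```bash
python3 - <<'E'
from h import *
A=load('wrist10');B=load('wrist1');T=load('top0')
a=lambda x,y:(A,370+x/2.96,100+y/2.96); b=lambda x,y:(B,170+x/2.8,80+y/2.8); t=lambda x,y:(T,295+x*215/800,160+y*90/335)
print('knobtop',tri([(A,286,202),(B,222.5,146.8),t(738,119)]),tri([(A,286,202),(B,222.5,146.8)]),[atz(*q,164) for q in [(A,286,202),(B,222.5,146.8)]])
print('line1',tri([a(158,128),b(510,330)]),atz(*a(158,128),128),atz(*b(510,330),128))
print('line2',tri([a(135,385),b(348,475)]),atz(*a(135,385),128),atz(*b(348,475),128))
for n,p in dict(Rf=(666,90),Rb=(132,90),Lf=(584,402),Lb=(103,405)).items(): print(n,atz(*a(*p),130))
for n,p in dict(Rf=(572-0,0)).items(): pass
print('front ends top cam', atz(*t(368,61),130),atz(*t(363,188),130))
E
```

```text
knobtop (array([ 457.12472642, -324.80557335,  172.13649127]), [0.5051396113688441, 1.4189195226141387, 0.35653229707682393]) (array([ 448.08258929, -322.37334636,  197.04079866]), [0.7993044651411693, 0.7837228320773937]) [array([ 460.32021889, -325.37084103,  164.        ]), array([ 458.75917538, -325.17152351,  164.        ])]
line1 (array([ 335.3094121 , -377.24351156,  639.78905797]), [0.7202063599889263, 0.724990181944624]) [ 421.02094362 -211.74050331  128.        ] [ 421.19860706 -210.55663254  128.        ]
line2 (array([ 473.57586834, -230.30875969,  187.77995363]), [0.018254789067758966, 0.015910620441696433]) [ 500.91871675 -210.71469743  128.        ] [ 499.53331764 -210.96156887  128.        ]
Rf [410.34164963 -71.38512412 130.        ]
Rb [ 410.08031248 -220.72743897  130.        ]
Lf [506.25566155 -70.87134423 130.        ]
Lb [ 506.77186147 -220.68571626  130.        ]
front ends top cam [503.95778028 -72.90848819 130.        ] [410.07574849 -68.42715212 130.        ]
```

```bash
python3 - <<'E'
from h import *
print(rel([459.7,-325.5,156]))
E
python3 -m handwheel '[[[20,-0.5,-12],[0,0,0],0.6],[[40,-0.5,-24],[0,0,0],0.6],[[65,-0.5,-24],[0,0,0],0.6],[[85,-0.5,-24],[0,0,0],0.6],[[95,-0.5,-24],[0,0,0],0.6],[[95,-0.5,-24],[0,0,0],0.6],[[95,-0.5,-24],[0,0,0],0.6]]'
python3 - <<'E'
from h import *
print(rel([459.7,-325.5,156]),R.from_rotvec(env.get_obs()['eef_rot']).as_matrix().round(4))
for n in ('top','wrist','side'):snap(n,n+'11')
cv2.imwrite('pics/c11.png',np.hstack([cv2.resize(load('wrist11')['image'],(640,400)),cv2.resize(load('side11')['image'][130:230,180:280],(160,400))]))
E
```

```text
[127.71421448  -0.33313869 -26.07238083]
time_s: 12.07
ee_pos: [460.3, -322.9, 189.1]
eef_rot: [-1.207, 1.206, 1.214]
force: [0.6, -0.4, 0.5]
grip_width: 0.799
[33.13623169  0.5731326  -2.71429101] [[-0.0014 -1.     -0.0021]
 [ 0.0038 -0.0021  1.    ]
 [-1.      0.0014  0.0038]]
```

View pics/c11.png

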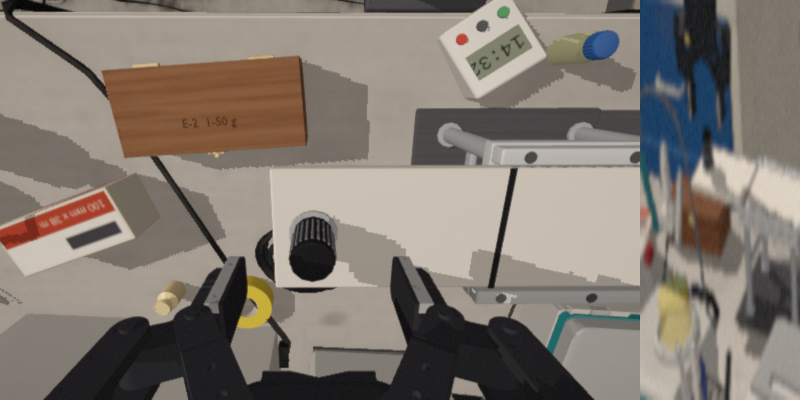

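```bash
python3 - <<'E'
from h import *
s=load('wrist11');print(atz(s,312.5,261,164), tri([(s,312.5,261),(load('wrist10'),286,202)]))
E
python3 -m handwheel '[[[10,0.5,-2.5],[0,0,0],0.6],[[20,0.5,-2.5],[0,0,0],0.6],[[28,0.5,-2.5],[0,0,0],0.6],[[33,0.5,-2.5],[0,0,0],0.6],[[33,0.5,-2.5],[0,0,0],0.6],[[33,0.5,-2.5],[0,0,0],0.6]]'
python3 - <<'E'
from h import *
for n in ('wrist','side'):snap(n,n+'12')
o=env.get_obs();print(o['ee_pos'],R.from_rotvec(o['eef_rot']).as_matrix().round(4))
cv2.imwrite('pics/c12.png',np.hstack([cv2.resize(load('wrist12')['image'],(640,400)),cv2.resize(load('side12')['image'][130:230,180:280],(160,400))]))
E
```

```text
[ 460.34345917 -326.33189366  164.        ] (array([ 461.1247896 , -325.95539227,  162.27679459]), [0.86819830507949, 0.5682818033715101])
time_s: 12.72
ee_pos: [460.2, -325.9, 156.7]
eef_rot: [-1.208, 1.206, 1.212]
force: [0.5, 0.1, 0.7]
grip_width: 0.801
[ 460.59891892 -326.07141166  157.48494038] [[ 0.0015 -1.     -0.0014]
 [ 0.003  -0.0014  1.    ]
 [-1.     -0.0015  0.0029]]
```

View pics/c12.png

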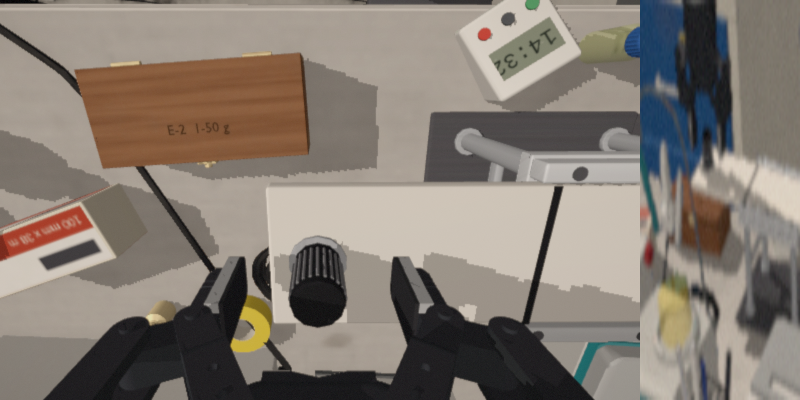

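```bash
python3 -m handwheel '[[[1,0,0],[0,0.15,0],0.2],[[1,0,0],[0,0.15,0],0],[[1,0,0],[0,0.15,0],-0.2],[[1,0,0],[0,0.15,0],-0.3],[[1,0,0],[0,0.15,0],-0.4],[[1,0,0],[0,0.15,0],-0.6],[[1,0,0],[0,0.15,0],-0.6],[[1,0,0],[0,0.15,0],-0.6],[[1,0,0],[0,0.15,0],-0.6],[[1,0,0],[0,0.15,0],-0.6]]' 30
python3 - <<'E'
from h import *
for n in ('wrist','side'):snap(n,n+'13')
o=env.get_obs();print(o['ee_pos'],o['force'],o['torque'],R.from_rotvec(o['eef_rot']).as_matrix().round(4))
cv2.imwrite('pics/c13.png',np.hstack([cv2.resize(load('wrist13')['image'],(640,400)),cv2.resize(load('side13')['image'][130:230,180:280],(160,400))]))
E
```

```text
time_s: 13.65
ee_pos: [460.7, -326.2, 156.7]
eef_rot: [-1.211, 1.207, 1.209]
force: [-0.7, -0.8, 2.2]
grip_width: 0.269
[ 460.72215489 -326.18967823  156.65552083] [-0.69244852 -0.46967103  2.6675344 ] [-0.08116919  0.20842864  0.03877723] [[ 1.8e-03 -1.0e+00 -1.3e-03]
 [ 1.0e-04 -1.3e-03  1.0e+00]
 [-1.0e+00 -1.8e-03  1.0e-04]]
```

View pics/c13.png

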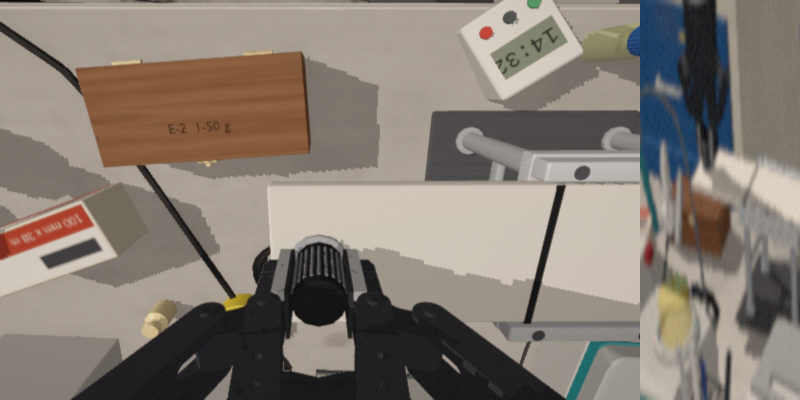

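```bash
python3 -m handwheel '[[[-0.5,0,3],[0,0,0],-0.6],[[-0.5,0,8],[0,0,0],-0.6],[[-0.5,0,16],[0,0,0],-0.6],[[-0.5,0,25],[0,0,0],-0.6],[[-0.5,0,35],[0,0,0],-0.6],[[-0.4,0,45],[0,0,0],-0.6],[[-0.4,0,55],[0,0,0],-0.6],[[-0.4,0,65],[0,0,0],-0.6],[[-0.3,0,75],[0,0,0],-0.6],[[-0.3,0,83],[0,0,0],-0.6],[[-0.3,0,88],[0,0,0],-0.6],[[-0.3,0,90],[0,0,0],-0.6]]' 30
python3 - <<'E'
from h import *
for n in ('wrist','side','top'):snap(n,n+'14')
o=env.get_obs();print(o['ee_pos'],o['force'],o['torque'],R.from_rotvec(o['eef_rot']).as_matrix().round(4))
cv2.imwrite('pics/c14.png',np.vstack([np.hstack([cv2.resize(load('wrist14')['image'],(480,300)),cv2.resize(load('side14')['image'][140:260,180:308],(320,300))]),cv2.resize(load('top14')['image'][160:250,295:510],(800,300))]))
E
```

```text
time_s: 14.75
ee_pos: [460.7, -235.4, 157.2]
eef_rot: [-1.212, 1.207, 1.209]
force: [-0.4, -2.3, -0.6]
grip_width: 0.266
[ 460.53224182 -235.63992039  156.80927994] [ 0.15978989  2.84900467 -0.29238866] [ 0.77755291  0.01845171 -0.01703559] [[ 1.6e-03 -1.0e+00 -1.5e-03]
 [ 9.0e-04 -1.5e-03  1.0e+00]
 [-1.0e+00 -1.6e-03  9.0e-04]]
```

View pics/c14.png

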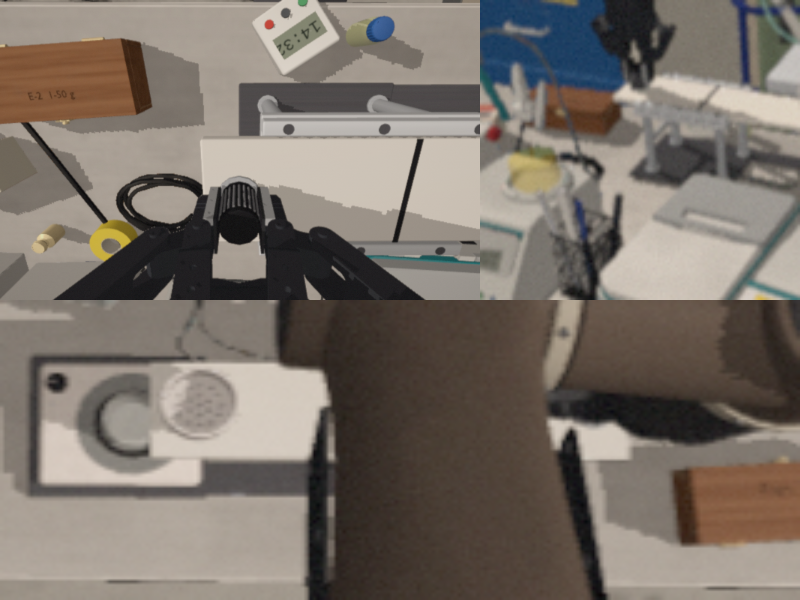

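```bash
python3 -m handwheel '[[[0.2,0,4],[0,0,0],-0.6],[[0.3,0,10],[0,0,0],-0.6],[[0.3,0,17],[0,0,0],-0.6],[[0.4,0,25],[0,0,0],-0.6],[[0.5,0,32],[0,0,0],-0.6],[[0.6,0,38],[0,0,0],-0.6],[[0.6,0,43],[0,0,0],-0.6],[[0.6,0,46],[0,0,0],-0.6],[[0.6,0,47],[0,0,0],-0.6],[[0.6,0,47],[0,0,0],-0.6]]' 30
python3 - <<'E'
from h import *
for n in ('wrist','side','top'):snap(n,n+'15')
o=env.get_obs();print(o['ee_pos'],o['force'],o['torque'],R.from_rotvec(o['eef_rot']).as_matrix().round(4))
cv2.imwrite('pics/c15.png',np.vstack([np.hstack([cv2.resize(load('wrist15')['image'],(480,300)),cv2.resize(load('side15')['image'][140:260,200:328],(320,300))]),cv2.resize(load('top15')['image'][160:250,295:510],(800,300))]))
E
```

```text
time_s: 15.73
ee_pos: [460.8, -188.2, 156.7]
eef_rot: [-1.211, 1.206, 1.209]
force: [0.2, -1.6, 7.5]
grip_width: 0.27
[ 460.84176428 -188.16230472  156.72174927] [-0.57513424 -1.16954594  7.09983545] [-0.49735546  0.26305124  0.03276843] [[ 0.0025 -1.     -0.0019]
 [ 0.0011 -0.0019  1.    ]
 [-1.     -0.0025  0.0011]]
```

View pics/c15.png

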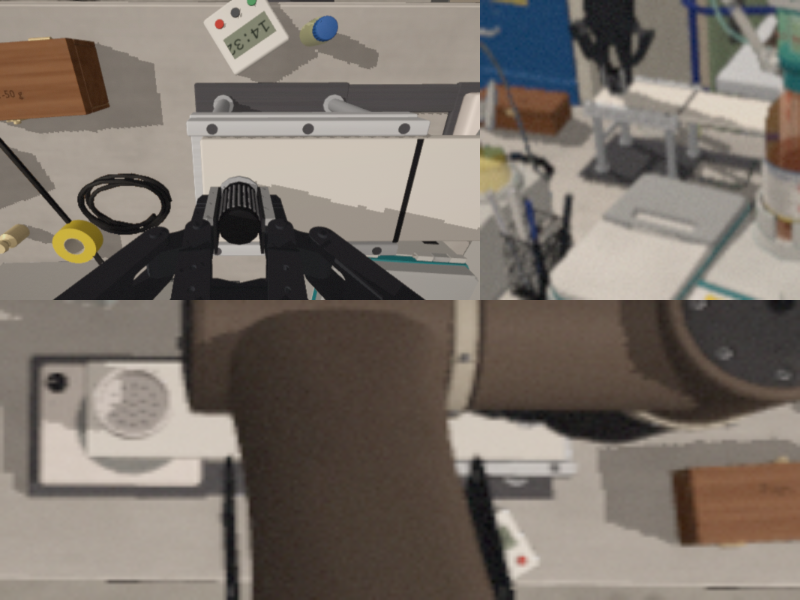

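```bash
python3 - <<'E'
from h import *
s=load('wrist15')['image']
cv2.imwrite('pics/c15a.png',cv2.resize(s[130:350,440:640],None,fx=2.7,fy=2.7,interpolation=2))
s=load('side15')['image']
cv2.imwrite('pics/c15b.png',cv2.resize(s[160:230,230:320],None,fx=8,fy=8,interpolation=2))
s=load('top15')['image']
cv2.imwrite('pics/c15c.png',cv2.resize(s[165:225,300:370],None,fx=9,fy=9,interpolation=2))
E
```

```text
(no output)
```

View pics/c15a.png

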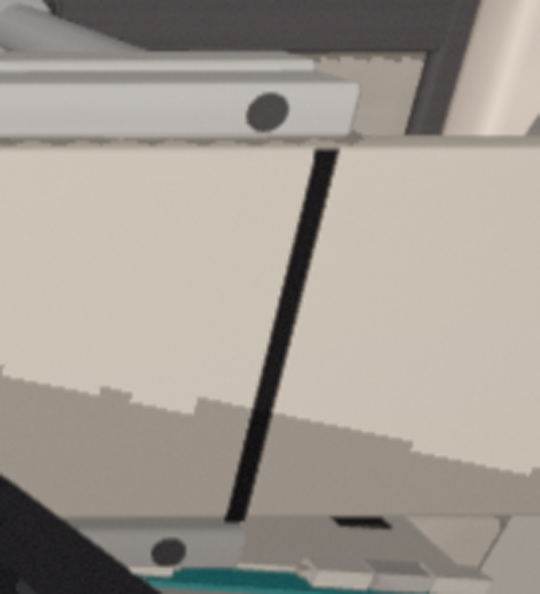

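View pics/c15b.png

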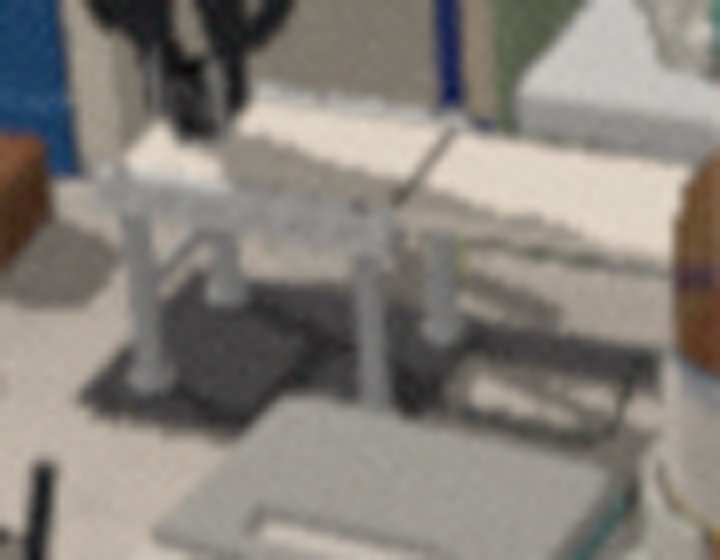

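View pics/c15c.png

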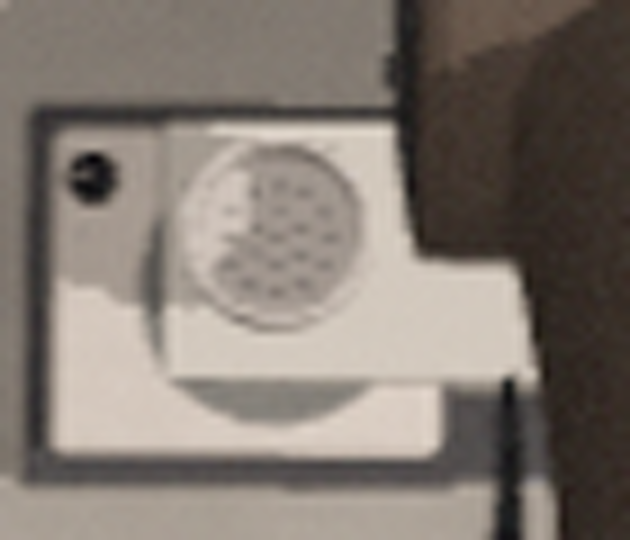

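```bash
python3 - <<'E'
from h import *
s=load('wrist15'); a=lambda x,y:(440+(x+.5)/2.7-.5,130+(y+.5)/2.7-.5)
for n,p,z in (('lineR',(327,150),128),('lineL',(236,520),128),('gR',(355,135),130),('gR2',(359,88),130),('gL',(244,522),130),('gL2',(239,568),130)): print(n,atz(s,*a(*p),z).round(1))
t=load('top15'); b=lambda x,y:(300+x/9,165+y/9)
print('board end',atz(t,*b(163,120),128),atz(t,*b(168,378),128))
print('funnel rim',atz(t,*b(275,233),180))
S=load('side15'); c=lambda x,y:(230+x/8,160+y/8)
print('side line',atz(S,*c(402,203),128),atz(S,*c(455,125),128),'guide end',atz(S,*c(390,240),118),atz(S,*c(390,208),130),atz(S,*c(465,118),130))
E
```

```text
lineR [421.1 -73.4 128. ]
lineL [500.4 -72.7 128. ]
gR [417.8 -70.7 130. ]
gR2 [409.5 -72.2 130. ]
gL [499.2 -72.5 130. ]
gL2 [510.8 -71.1 130. ]
board end [497.08101279 135.23000644 128.        ] [417.77486974 132.53935981 128.        ]
funnel rim [455.76875317  99.82209542 180.        ]
side line [499.35037127 -65.2156824  128.        ] [422.89897766 -70.93683012 128.        ] guide end [516.11190365 -64.48785975 118.        ] [508.41737461 -67.06588122 130.        ] [418.37803197 -67.58606083 130.        ]
```

```bash
python3 -m handwheel '[[[0,0,0.8],[0,0,0],-0.6],[[0,0,1.6],[0,0,0],-0.6],[[0,0,1.8],[0,0,0],-0.6],[[0,0,1.8],[0,0,0],-0.6],[[0,0,1.8],[0,0,0],-0.6],[[0,0,1.8],[0,0,0],-0.6]]' 30
python3 - <<'E'
from h import *
for n in ('wrist','side','top'):snap(n,n+'16')
o=env.get_obs();print(o['ee_pos'],o['force'],o['torque'],R.from_rotvec(o['eef_rot']).as_matrix().round(4))
s=load('wrist16')['image']
cv2.imwrite('pics/c16.png',np.hstack([cv2.resize(s[130:330,440:640],(400,400),interpolation=2),cv2.resize(load('side16')['image'][160:240,240:320],(400,400),interpolation=2)]))
E
```

```text
time_s: 16.38
ee_pos: [460.8, -186.3, 156.7]
eef_rot: [-1.211, 1.206, 1.209]
force: [-1.2, -2.0, 4.9]
grip_width: 0.275
[ 460.82728575 -186.26179376  156.73554412] [-0.0465544  -1.5992856   5.51659562] [-0.83821767  0.23243236  0.0132277 ] [[ 0.0025 -1.     -0.0018]
 [ 0.0013 -0.0018  1.    ]
 [-1.     -0.0025  0.0013]]
```

View pics/c16.png

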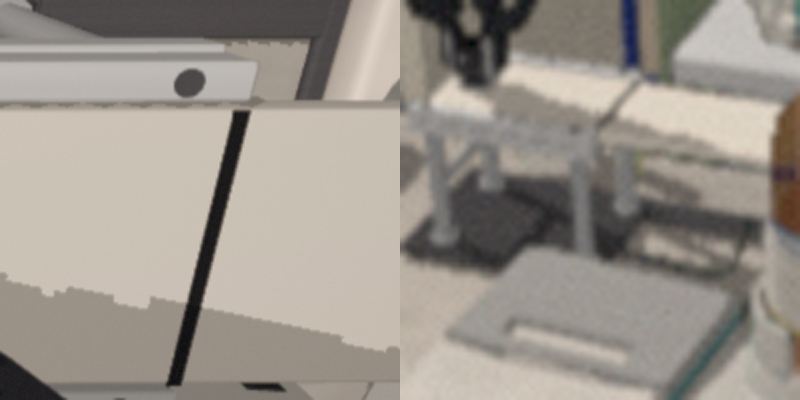

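View pics/top16.png

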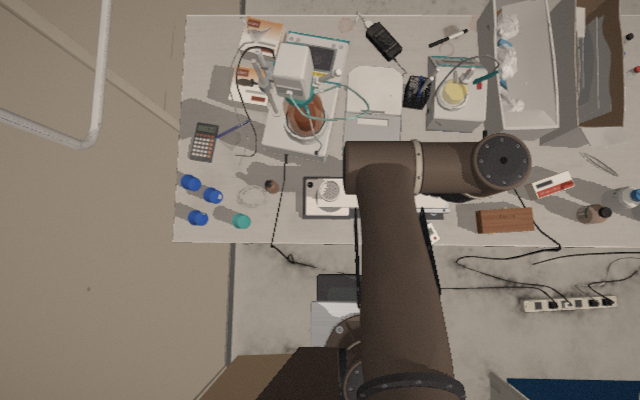

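```bash
python3 - <<'E'
from h import *
s=load('wrist16'); a=lambda x,y:(440+x/2,130+y/2)
for n,p,z in (('lineR',(241.5,111),128),('lineL',(175,385),128),('gR',(254,100),130),('gL',(181,386),130)): print(n,atz(s,*a(*p),z).round(1))
E
```

```text
lineR [421.3 -71.4 128. ]
lineL [500.6 -70.5 128. ]
gR [418.  -70.7 130. ]
gL [499.3 -70.3 130. ]
```

```bash
python3 -m handwheel '[[[0,0,0],[0,0,0],-0.6],[[0,0,0],[0,0,0],-0.6],[[0,0,0],[0,0,0],-0.6],[[0,0,0],[0,0,0],-0.6],[[0,0,0],[0,0,0],-0.6],[[0,0,0],[0,0,0],-0.6]]' 30 && python3 -c "
from station import env
print(env.sign_off())"
```

```text
time_s: 17.03
ee_pos: [460.8, -186.3, 156.7]
eef_rot: [-1.211, 1.206, 1.209]
force: [-1.7, -2.1, 5.5]
grip_width: 0.268
the job is handed in; nothing more can be done
None
```

The beaker is standing released in the stirrer's ring. The funnel board has been slid about 140 mm along its guides, and I handed the job in at about 17 s with the gripper still holding the knob down. The hand-in gave no verdict.

- **Beaker:** after release, the wrist views showed it upright in the ring, about 1 mm off its centre. The board now covers it, so I did not see it again after the slide.
- **Line at the edge:** in the last wrist view the line was about 0.4 mm from the deck's front edge.
- **Cameras:** just before the final 1.8 mm nudge, the side view put the line 2 to 3 mm off the wrist view. I went by the wrist view. The same nudge also puts the spout within about 1 mm of the beaker's axis along the slide. That is calculated, not seen.
- **Board held level:** the gripper pushes the board down with about 5 N, and the tool is within 0.2° of vertical. I inferred the board's level from that and did not measure it directly.
- **Bystanders:** the dropper bottle, the vial and the look-alikes were not touched. The bottle and blue look-alikes were in place in the last top view; the vial was hidden there but upright in an earlier one.

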